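Straightedge rock test on a slide warmer

ROBOT

A 7-joint arm with a two-finger parallel gripper is mounted at the origin on a cart in front of the work surface, level with it; the furniture and walls round the work are solid. World frame = base frame: x ahead of the robot, y to its left, z up, the work surface at z = 0. Lengths are in m, angles in rad, forces in N, time in s.
With the tool pointing down it reaches from about 0.4 to 0.85 m from the base axis. Payload 4.5 kg.
Tool frame: the origin (TCP) lies between the finger pads; the fingertips stand 22 mm ahead of it and the grasp point (between the pads) lies 3 mm ahead of it; z points along the fingers, y is the direction in which the jaws open and shut (so a half turn about z gives the same grasp; the last joint's range is limited). The gripper opens to 85 mm and grips with 20 to 120 N. Pads are 22 mm wide; open, the fingers measure 114 mm over their backs; the gripper's body (76 mm by 85 mm) begins 54 mm behind the grasp point. The pads swing forward as they close: fully open they stand 13 mm farther back than shut.
Start: joints at [1.335, 0.689, -0.195, 1.565, 0.157, 0.902, -0.215], TCP at [0.167, -0.602, 0.253] pointing down, gripper open.
Joint ranges: [-3.01, 3.01], [-0.46, 2.08], [-1.47, 1.51], [0.13, 2.56], [-1, 4.14], [0.04, 2.09], [-2.66, 2.66]. Speed limits (rad/s): [2.57, 2.57, 3.14, 3.14, 3.14, 3.14, 3.14].

INTERFACE

Orientations are given as a unit quaternion [w, x, y, z].
In Python, from bench import bot gives the robot as it stands.
- The arm moves only by the shell command python3 -m handwheel 'ROWS'. ROWS is JSON, a list of rows, each an object with "dr": the turn, a rotation vector about the tool's x, y, z in rad, a list of three; "translation": the shift along the tool's x, y, z in mm, a list of three; "fingers": the closure, from -1 (fully open) to 1 (shut). In form: [{"dr": [ax, ay, az], "translation": [x, y, z], "fingers": fingers}, ...]. A call has 1 to 10 rows; each row shifts and turns the commanded pose from where the row before left it, along the tool's axes as they then stand; what a row does not reach is not made up. A row lasts 1/10 s, in which the tool goes at most 50 mm and 8.59 degrees, less where a joint would pass 70% of its speed; a pose out of reach is approached as far as the arm can. A call is refused whole if a number of a shift passes 50 or a number of a turn 0.15, either way. A call with a gripper value outside its range is refused whole. The fingers move at their own pace and stop on an object; the grip force is fixed at half the most. Time passes only in rows, so rows that do not move let the fingers close. It gives the time, the measured TCP pose, the force and the opening at its end, in the units of the state.
- bot.get_state(): the state, without advancing time (a new reading comes with each control period).
- bot.grab_frame(name): name is "scene" or "top" or "wrist"; returns a dict with "frame" (400x640x3 uint8, red, green, blue), "fovy" (degrees; the focal length in pixels is half the picture's height over the tangent of half this angle, whatever the lens; pixels are square), "cx", "cy" (the principal point, pixels), "pose" (4x4, takes a point from camera to world coordinates). Camera axes: x right, y down, z forward; pixel columns grow to the right and rows downward; lengths in m; the calibration is good to about 2 mm. A picture is of the moment at which its call begins. There is no depth.
- bot.sign_off(): hands the job in, once; it reports no verdict.
Trained networks look in a picture, given as the dict that the camera call returned (one of the last four; its "shot" number tells which), for a name from the list of things; names that differ only in an ending like _2 or _b are one class to them, and where a whole thing is asked for, a point or a joint stands for the part that bears it (a point fixed in the world has none). Each returns a list of dicts, best first, with "confidence" (0 to 1); they miss things now and then, are a little off and sometimes report something else, mostly with a low value. They report only what shows in the picture. A call takes as long as a camera call. They do not tell look-alikes from the thing itself.
- bot.outline_of(label, picture): "region" (400x640 bool, what is visible of it) and "centre" ([row, column] in pixels, amid what is visible of it).
The state is a dict: "clock": time; "joint_positions": joint angles; "qd": joint speeds; "joint_torque": joint torques, N m; "ee_pos": TCP position; "orientation": TCP orientation; "ft_force": force on the tool from outside, world axes, zero at the start; "wrist_torque": the same for the moment, N m; "finger_gap": opening from 0.0 (shut) to 1.0 (fully open).
Only numpy, scipy, OpenCV 4.12 (cv2) and the standard library are available. Lean on these libraries where they do the work, as an engineer would, in place of code of your own. Each camera call takes 0.05 s, during which the arm holds its last target. There are 200 camera calls.

TASK

Slides no longer lie flat on the slide warmer, so check its aluminium top plate for a bow: take the straightedge by its black grip, set it down (do not drop it) lengthwise along the middle of the plate and let go. Then press its red end lightly down until that half meets the plate, and after that its blue end, so that it is seen to rock; leave the straightedge lying there.

Things in the scene. Friction and masses are not known exactly. Their poses are not given: they have to be found in the camera images.
- slide_warmer: Slide warmer, fixed: off-white box 124 x 250 mm, bare aluminium plate 100 x 230 mm on top, black dial and green switch on its long front. Origin: centre of underside, on the table; y along its length, x away from the front, z up. Plate bowed along y, straight along x: level 50 mm above the table for y -12 to +12 mm, then falling 2.5 degrees to 45.5 mm at y = +-115 mm.
- straightedge: Loose straightedge, 0.18 kg, lying flat: dark steel bar 20 x 180 x 8 mm; on its middle a black grip block 12 mm wide (x), 44 mm long (y), top 34 mm above the underside. Ends marked red (+y) and blue (-y). Origin: centre of underside; y along the bar, z up. On the bowed plate it rests level or tilted 2.5 degrees to either side; a few newtons on an end tilt it that way.
- red_end (a point): Middle of the red mark on top of the bar, 8 mm above its underside, 78 mm from the middle of the bar along +y (12 mm from that end); the mark is 20 x 24 mm.
- blue_end (a point): Middle of the blue mark on top of the bar, 8 mm above its underside, 78 mm from the middle of the bar along -y (12 mm from that end); the mark is 20 x 24 mm.
Things that resemble listed ones, but are neither listed nor needed, are in the scene too. What is shaped like the straightedge but green is not meant.

How it is judged:
On the way, in this order (a step that is already met when the one before it is completed fails the run):
1. the straightedge lies lengthwise on the middle of the plate, let go (horizontal distance between straightedge and slide_warmer below 0.025 m and angle between the y axis of straightedge and the y axis of slide_warmer, either way round below 0.2 rad and z of straightedge in the frame of slide_warmer between 0.044 and 0.056 m and angle between straightedge's own z axis and vertical below 0.2 rad and contact force between the fingers and straightedge below 0.1 N and contact force between straightedge and slide_warmer above 0.3 N and linear speed of straightedge below 0.02 m/s), for 0.2 s.
2. its red end is pressed down and the bar has tilted to that side (contact force between the fingers and straightedge above 1 N and horizontal distance between the grasp point and red_end below 0.035 m and angle between straightedge's own y axis and vertical above 1.5908 rad and horizontal distance between straightedge and slide_warmer below 0.03 m and z of straightedge in the frame of slide_warmer above 0.043 m), for 0.1 s.
3. its blue end is pressed down and the bar has tilted to that side (contact force between the fingers and straightedge above 1 N and horizontal distance between the grasp point and blue_end below 0.035 m and angle between straightedge's own y axis and vertical below 1.5508 rad and horizontal distance between straightedge and slide_warmer below 0.03 m and z of straightedge in the frame of slide_warmer above 0.043 m), for 0.1 s.
At the end, for the whole second after the job is handed in: The straightedge, after both ends were pressed (red, then blue; each time that end at least 3 mm lower than the other), lies at rest and let go on the warmer's plate, its middle within 25 mm of the plate's middle and along the plate's length within 11 degrees, either way round (all of step 1 and angular speed of straightedge below 0.1 rad/s); the robot touches nothing.
It fails at once if the straightedge is dropped or rammed on the warmer (over 60 N) (contact force between straightedge and slide_warmer above 60 N).
It also fails if it takes over 54 s, if anything falls off the work surface, if the arm or the gripper's body presses on something with over 40 N, if the wrist force passes 120 N, or if a joint passes its speed limit or range.

## Working session

There is one attempt and no reset: what is moved stays moved. The work goes in short steps, Python scripts to look and compute and a shell command to move; the robot and the scene stay as the last step left them, time stands still between calls to the robot, and variables do not carry over. Pictures are saved under pics/ and viewed, about 8 in all and at most 12, crops included, and the job is handed in when it is done.

```bash
mkdir -p pics; cat > h.py <<'E'
import numpy as np, cv2
from bench import bot
from scipy.spatial.transform import Rotation as R
def ray(p,rc):
    f=200/np.tan(np.radians(p["fovy"])/2)
    d=np.array([(rc[1]-p["cx"])/f,(rc[0]-p["cy"])/f,1.]); T=np.array(p["pose"])
    return T[:3,3],T[:3,:3]@d
def at(p,rc,z):
    o,d=ray(p,rc); return o+d*(z-o[2])/d[2]
def proj(p,X):
    T=np.array(p["pose"]);f=200/np.tan(np.radians(p["fovy"])/2)
    c=T[:3,:3].T@(np.array(X)-T[:3,3]); return np.array([p["cy"]+f*c[1]/c[2],p["cx"]+f*c[0]/c[2]])
def save(p,n): cv2.imwrite("pics/"+n,cv2.cvtColor(p["frame"],cv2.COLOR_RGB2BGR))
E
python3 - <<'E'
from h import *
s=bot.get_state(); print(s["clock"],s["ee_pos"],s["orientation"],s["finger_gap"])
ims=[]
for n,zs in (("top",(0.008,0.05)),("scene",(0.008,0.05))):
    p=bot.grab_frame(n); ims.append(p["frame"])
    for l in ("straightedge","slide_warmer","red_end","blue_end"):
        for d in bot.outline_of(l,p):
            z=0.05 if l=="slide_warmer" else 0.008
            m=d["region"].astype(np.uint8); rect=cv2.minAreaRect(cv2.findNonZero(m))
            print(n,l,round(d["confidence"],2),np.round(d["centre"]),at(p,d["centre"],z).round(3),m.sum(),np.round(rect[0]),np.round(rect[1]),round(rect[2]))
for n,i in zip(("top","scene"),ims): cv2.imwrite(f"pics/{n}1.png",i[:,:,::-1])
E
```

```text
0.0 [ 0.16637536 -0.60180492  0.25247828] [-9.28152173e-04  9.90910597e-01  1.34518727e-01 -1.96582742e-04] 0.9973560798637852
top straightedge 0.96 [251. 455.] [ 0.395 -0.724  0.008] 611 [457. 250.] [ 8. 76.] 90
top straightedge 0.87 [242. 278.] [ 0.41  -0.299  0.008] 620 [278. 243.] [ 9. 74.] 88
top slide_warmer 0.57 [158. 208.] [ 0.604 -0.131  0.05 ] 5121 [205. 163.] [ 55. 105.] 88
top red_end 0.61 [250. 454.] [ 0.399 -0.722  0.008] 661 [457. 250.] [10. 76.] 90
top red_end 0.55 [239. 274.] [ 0.416 -0.288  0.008] 570 [278. 243.] [ 9. 73.] 89
top blue_end 0.86 [252. 459.] [ 0.394 -0.734  0.008] 563 [458. 250.] [75.  9.] 0
top blue_end 0.85 [241. 281.] [ 0.413 -0.304  0.008] 575 [278. 243.] [10. 71.] 90
scene straightedge 0.85 [210. 268.] [ 0.408 -0.296  0.008] 418 [270. 210.] [47. 13.] 39
scene straightedge 0.62 [303. 368.] [ 0.394 -0.733  0.008] 1090 [372. 302.] [84. 19.] 41
scene slide_warmer 0.7 [170. 304.] [ 0.568 -0.198  0.05 ] 1828 [304. 169.] [70. 33.] 25
scene red_end 0.88 [206. 271.] [ 0.424 -0.277  0.008] 466 [271. 210.] [47. 14.] 39
scene red_end 0.82 [300. 371.] [ 0.404 -0.729  0.008] 1122 [372. 302.] [85. 19.] 40
scene blue_end 0.83 [303. 370.] [ 0.396 -0.736  0.008] 1055 [371. 301.] [84. 18.] 40
scene blue_end 0.56 [208. 270.] [ 0.419 -0.284  0.008] 395 [270. 210.] [46. 13.] 37
```

View pics/top1.png

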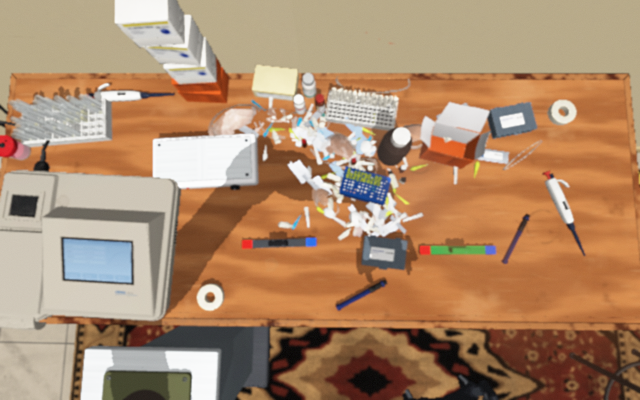

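View pics/scene1.png

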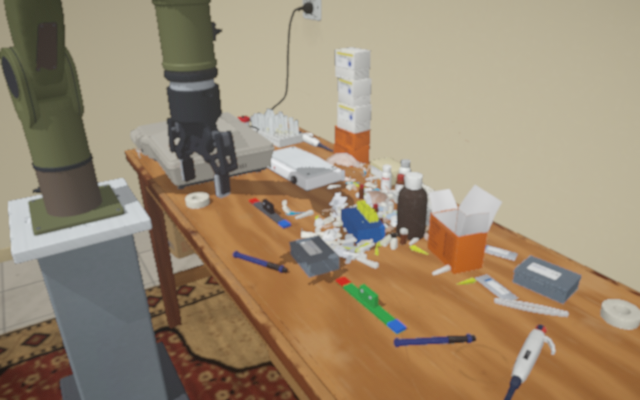

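The top view shows the dark straightedge at about (278,242) px, red left at (248,243) and blue right at (311,241). The green look-alike lies at (457,250). The warmer is at (205,162), with its dial and switch facing the robot. I'll refine both in one close crop.

```bash
python3 - <<'E'
from h import *
p=bot.grab_frame("top"); f=p["frame"]
print("cam",np.array(p["pose"])[:3,3].round(3),"tcp px",proj(p,[.166,-.602,.252]))
c=f[125:265,145:325].copy(); cv2.imwrite("pics/crop.png",cv2.resize(c,None,fx=4.3,fy=4.3,interpolation=cv2.INTER_CUBIC)[:,:,::-1])
hsv=cv2.cvtColor(f,cv2.COLOR_RGB2HSV).astype(int)
def cen(m,r0,r1,c0,c1):
    k=np.zeros(m.shape,bool);k[r0:r1,c0:c1]=1;m=m&k; return np.argwhere(m).mean(0),m.sum()
h,s,v=hsv[...,0],hsv[...,1],hsv[...,2]
r,n1=cen(((h<5)|(h>174))&(s>170)&(v>90),230,255,236,262)
b,n2=cen((h>100)&(h<130)&(s>120)&(v>90),230,255,300,325)
R_,B=at(p,r,.008),at(p,b,.008)
print(r,n1,b,n2,R_.round(4),B.round(4),"len",np.linalg.norm(R_-B),"mid",((R_+B)/2).round(4),"yaw",np.arctan2(-(R_-B)[0],(R_-B)[1]))
for d in bot.outline_of("slide_warmer",p)[:1]:
    m=d["region"].astype(np.uint8); q=cv2.boxPoints(cv2.minAreaRect(cv2.findNonZero(m)))
    print(q.round(1)); print([at(p,x[::-1],.048).round(3) for x in q])
sc=bot.grab_frame("scene"); print("scene tcp",proj(sc,[.166,-.602,.252]), "edge",proj(sc,(R_+B)/2))
E
```

```text
cam [ 0.402 -0.419  0.907] tcp px [389.47105322 434.56944341]
[243.6    246.5125] 80 [241.51219512 310.36585366] 82 [ 0.4038 -0.2217  0.008 ] [ 0.4117 -0.3764  0.008 ] len 0.15497049932815274 mid [ 0.4078 -0.299   0.008 ] yaw 0.05084331680962681
[[153. 134.]
 [257. 134.]
 [257. 188.]
 [153. 188.]]
[array([0.662, 0.006, 0.048]), array([ 0.665, -0.245,  0.048]), array([ 0.534, -0.25 ,  0.048]), array([ 0.53 , -0.003,  0.048])]
scene tcp [182.87490377 205.4420414 ] edge [210.8549958  268.78859987]
```

View pics/crop.png

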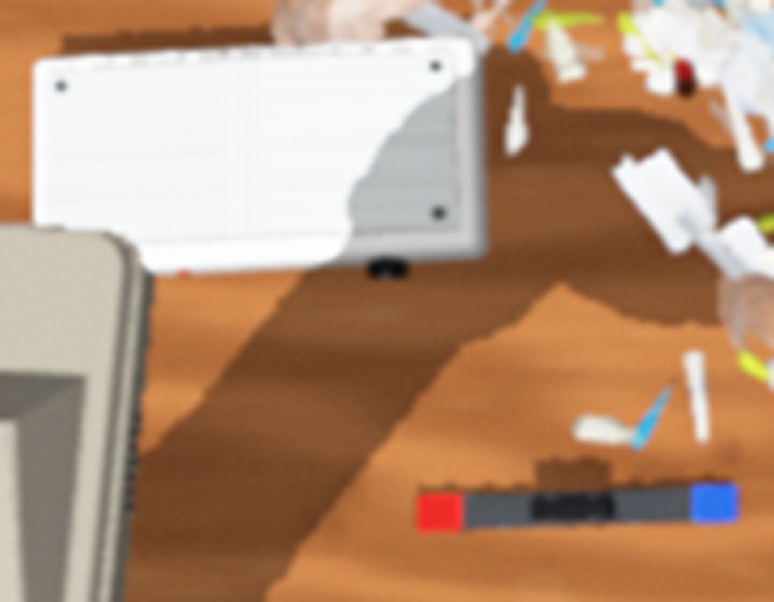

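The crop confirms the choice: dark bar with a black grip, red at crop (440,512) and blue at (714,503), and the plate's screws at (61,86), (435,66) and (438,213). Next I turn the jaws across the grip and move above it.

```bash
python3 -m handwheel '[{"dr":[0,0,-0.135],"translation":[0,0,0],"fingers":-1},{"dr":[0,0,-0.135],"translation":[0,0,0],"fingers":-1},{"dr":[0,0,-0.135],"translation":[0,0,0],"fingers":-1},{"dr":[0,0,-0.135],"translation":[0,0,0],"fingers":-1},{"dr":[0,0,-0.135],"translation":[0,0,0],"fingers":-1},{"dr":[0,0,-0.135],"translation":[0,0,0],"fingers":-1},{"dr":[0,0,-0.135],"translation":[0,0,0],"fingers":-1},{"dr":[0,0,-0.135],"translation":[0,0,0],"fingers":-1},{"dr":[0,0,-0.135],"translation":[0,0,0],"fingers":-1},{"dr":[0,0,-0.135],"translation":[0,0,0],"fingers":-1}]'
python3 -m handwheel '[{"dr":[0,0,0],"translation":[29,26,0],"fingers":-1},{"dr":[0,0,0],"translation":[29,26,0],"fingers":-1},{"dr":[0,0,0],"translation":[29,26,0],"fingers":-1},{"dr":[0,0,0],"translation":[29,26,0],"fingers":-1},{"dr":[0,0,0],"translation":[29,26,0],"fingers":-1},{"dr":[0,0,0],"translation":[29,26,0],"fingers":-1},{"dr":[0,0,0],"translation":[29,26,0],"fingers":-1},{"dr":[0,0,0],"translation":[29,25,0],"fingers":-1},{"dr":[0,0,0],"translation":[29,25,0],"fingers":-1},{"dr":[0,0,0],"translation":[29,25,0],"fingers":-1}]'
cat > g.py <<'E'
from h import *
def tool(X,yawv=None):
    s=bot.get_state();q=s["orientation"];Q=R.from_quat([q[1],q[2],q[3],q[0]])
    return (Q.inv().apply(np.array(X)-s["ee_pos"])*1000).round(1)
def ends(p,z):
    hsv=cv2.cvtColor(p["frame"],cv2.COLOR_RGB2HSV).astype(int);h,s,v=[hsv[...,i] for i in range(3)]
    o=[]
    for m in (((h<5)|(h>174))&(s>170)&(v>60),(h>105)&(h<125)&(s>150)&(v>60)):
        n,l,st,c=cv2.connectedComponentsWithStats(m.astype(np.uint8))
        k=[i for i in range(1,n) if st[i,4]>40]; o.append([(c[i][::-1].round(1),st[i,4],at(p,c[i][::-1],z).round(4)) for i in k])
    return o
E
python3 - <<'E'
from g import *
s=bot.get_state(); print(s["clock"],s["ee_pos"],s["orientation"],s["ft_force"],s["joint_positions"])
p=bot.grab_frame("wrist"); save(p,"w1.png"); print(ends(p,.008)); print(np.array(p["pose"])[:3,3])
t=bot.grab_frame("top")
for a in ((145,159.2),(140.3,246.2),(174.5,246.9)): print(at(t,a,.046))
E
```

```text
clock: 1.65
ee_pos: [0.1664, -0.6025, 0.2533]
orientation: [0.0, 0.688, 0.726, -0.0]
ft_force: [-0.4, 0.8, -1.2]
finger_gap: 1.0
clock: 2.65
ee_pos: [0.41, -0.2991, 0.2535]
orientation: [0.0, 0.69, 0.724, -0.0]
ft_force: [0.4, -0.2, -0.1]
finger_gap: 1.001
2.65 [ 0.40996674 -0.29907927  0.25351269] [ 3.49688625e-04  6.89689358e-01  7.24105285e-01 -5.98736690e-05] [ 0.3630679  -0.16009142 -0.11346563] [ 0.8885249   0.57844838 -0.55442422  1.90408338  0.42386264  0.77629838
  0.1476038 ]
[[(array([79.8,  7.1]), np.int32(141), array([ 0.0568, -0.2085,  0.008 ])), (array([84. , 51.1]), np.int32(793), array([ 0.1053, -0.2105,  0.008 ])), (array([125.8,  31.3]), np.int32(855), array([ 0.0744, -0.2577,  0.008 ])), (array([107.5, 316.5]), np.int32(389), array([ 0.4041, -0.2209,  0.008 ])), (array([110.1,  64.4]), np.int32(48), array([ 0.1156, -0.2381,  0.008 ])), (array([129.2,   6.6]), np.int32(98), array([ 0.0448, -0.263 ,  0.008 ])), (array([161.5,  17.9]), np.int32(201), array([ 0.0504, -0.3003,  0.008 ])), (array([175.1,   2.6]), np.int32(62), array([ 0.0286, -0.3179,  0.008 ])), (array
[... 581 characters left out ...]
459,  0.008 ])), (array([276.1, 611.2]), np.int32(334), array([ 0.8042, -0.4147,  0.008 ])), (array([291.8,  33.6]), np.int32(110), array([ 0.0359, -0.4765,  0.008 ])), (array([311.5,  31. ]), np.int32(50), array([ 0.0266, -0.5073,  0.008 ])), (array([373.2, 128.4]), np.int32(81), array([ 0.1485, -0.6042,  0.008 ])), (array([390.1, 120.2]), np.int32(254), array([ 0.133 , -0.6356,  0.008 ]))], [(array([235., 317.]), np.int32(254), array([ 0.4122, -0.3762,  0.008 ])), (array([320.3, 402.8]), np.int32(1556), array([ 0.5368, -0.4958,  0.008 ]))]]
[ 0.40650907 -0.23423553  0.37378403]
[ 0.63533654 -0.00952592  0.046     ]
[ 0.6499987  -0.21876472  0.046     ]
[ 0.56670283 -0.22397993  0.046     ]
```

View pics/w1.png

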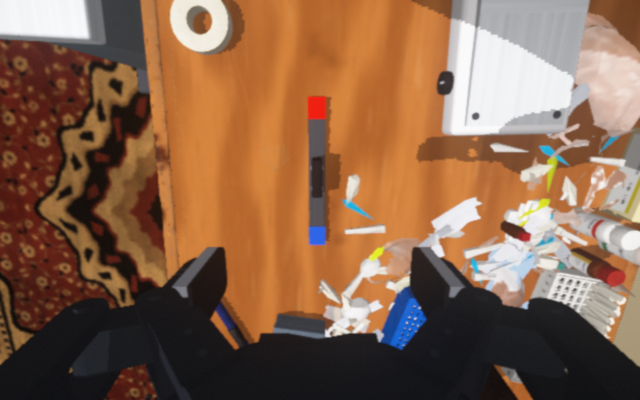

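The wrist view agrees: red at (316,107) and blue at (317,235) place the middle at (0.408,-0.299), 2 mm off. The warmer's centre is about (0.600,-0.118) with yaw of about 0.065. Descend and grasp.

```bash
python3 -m handwheel '[{"dr":[0,0,0],"translation":[0.5,-2,40],"fingers":-1},{"dr":[0,0,0],"translation":[0,0,40],"fingers":-1},{"dr":[0,0,0],"translation":[0,0,40],"fingers":-1},{"dr":[0,0,0],"translation":[0,0,40],"fingers":-1},{"dr":[0,0,0],"translation":[0,0,35],"fingers":-1},{"dr":[0,0,0],"translation":[0,0,15],"fingers":-1},{"dr":[0,0,0],"translation":[0,0,9.5],"fingers":-1},{"dr":[0,0,0],"translation":[0,0,0],"fingers":-1}]'
python3 -m handwheel '[{"dr":[0,0,0],"translation":[0,0,0],"fingers":1},{"dr":[0,0,0],"translation":[0,0,0],"fingers":1},{"dr":[0,0,0],"translation":[0,0,0],"fingers":1},{"dr":[0,0,0],"translation":[0,0,0],"fingers":1},{"dr":[0,0,0],"translation":[0,0,0],"fingers":1},{"dr":[0,0,0],"translation":[0,0,0],"fingers":1},{"dr":[0,0,0],"translation":[0,0,0],"fingers":1},{"dr":[0,0,0],"translation":[0,0,0],"fingers":1}]'
```

```text
clock: 3.55
ee_pos: [0.4067, -0.2999, 0.033]
orientation: [-0.0, 0.69, 0.724, -0.0]
ft_force: [-0.9, 1.4, -0.6]
finger_gap: 1.0
clock: 4.35
ee_pos: [0.4074, -0.3, 0.0344]
orientation: [0.001, 0.69, 0.724, 0.0]
ft_force: [-0.2, 1.0, 5.6]
finger_gap: 0.129
```

```bash
python3 -m handwheel '[{"dr":[0,0,0],"translation":[0,0,-20],"fingers":1},{"dr":[0,0,0],"translation":[0,0,-25],"fingers":1},{"dr":[0,0,0],"translation":[0,0,-25],"fingers":1},{"dr":[0,0,0],"translation":[0,0,-25],"fingers":1},{"dr":[0,0,0],"translation":[0,0,-25],"fingers":1},{"dr":[0,0,0],"translation":[0,0,-10],"fingers":1}]'
python3 -m handwheel '[{"dr":[0,0,0],"translation":[17,20,0],"fingers":1},{"dr":[0,0,0],"translation":[17,20,0],"fingers":1},{"dr":[0,0,0],"translation":[17,20,0],"fingers":1},{"dr":[0,0,0],"translation":[17,20,0],"fingers":1},{"dr":[0,0,0],"translation":[17,20,0],"fingers":1},{"dr":[0,0,0],"translation":[17,20,0],"fingers":1},{"dr":[0,0,0],"translation":[17,20,0],"fingers":1},{"dr":[0,0,0],"translation":[17,20,0],"fingers":1},{"dr":[0,0,0],"translation":[17,20,0],"fingers":1},{"dr":[0,0,-0.016],"translation":[18,21,0],"fingers":1}]'
python3 -m handwheel '[{"dr":[0,0,0],"translation":[0,0,0],"fingers":1},{"dr":[0,0,0],"translation":[0,0,0],"fingers":1}]'
python3 - <<'E'
from g import *
t=bot.grab_frame("top");w=bot.grab_frame("wrist")
im=np.hstack([cv2.resize(t["frame"][90:250,130:330],(400,320)),cv2.resize(w["frame"],(400,320))])[:,:,::-1]
cv2.imwrite("pics/over.png",im)
s=bot.get_state();print(s["ee_pos"],s["ft_force"],s["finger_gap"])
z=s["ee_pos"][2]-.034+.008
for p in (w,):
    for l in ends(p,z):
        print([e for e in l if np.hypot(*(e[2]-s["ee_pos"])[:2])<.12])
for d in bot.outline_of("slide_warmer",w)[:1]:
    q=cv2.boxPoints(cv2.minAreaRect(cv2.findNonZero(d["region"].astype(np.uint8)))); print(d["confidence"],q.round(), [at(w,x[::-1],.048).round(3) for x in q])
E
```

```text
clock: 4.95
ee_pos: [0.4075, -0.3001, 0.1655]
orientation: [0.001, 0.69, 0.724, 0.0]
ft_force: [0.4, 0.1, -2.0]
finger_gap: 0.127
clock: 5.95
ee_pos: [0.5992, -0.1187, 0.1625]
orientation: [-0.001, 0.684, 0.73, -0.001]
ft_force: [-0.4, -0.3, -2.5]
finger_gap: 0.125
clock: 6.15
ee_pos: [0.5988, -0.1184, 0.1626]
orientation: [-0.001, 0.683, 0.73, -0.001]
ft_force: [0.7, -0.9, -2.3]
finger_gap: 0.128
[ 0.5980626  -0.12031056  0.16278759] [-0.80119999 -0.15504413 -1.97038562] 0.11888960470014989
[(array([ 86.3, 317.8]), np.int32(2396), array([ 0.5926, -0.0405,  0.1368]))]
[]
0.81 [[241. 280.]
 [253.  22.]
 [409.  29.]
 [397. 288.]] [array([ 0.536, -0.192,  0.048]), array([0.544, 0.007, 0.048]), array([0.652, 0.009, 0.048]), array([ 0.67 , -0.19 ,  0.048])]
```

View pics/over.png

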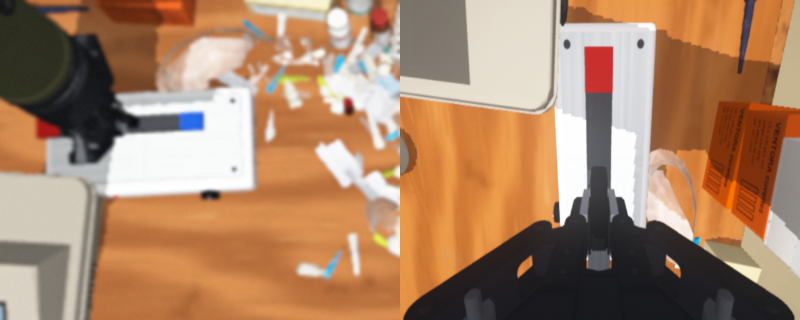

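The top half shows the bar over the plate with its blue end at (192,121). The wrist half shows the red end central, between the far plate screws at (567,44) and (640,44). I'll check the plate centre using those screws.

```bash
python3 - <<'E'
from g import *
w=bot.grab_frame("wrist");g=cv2.cvtColor(w["frame"],cv2.COLOR_RGB2GRAY)
P=[]
for r,c in ((55,267),(55,384)):
    a=g[r-8:r+9,c-8:c+9].astype(float); k=np.argwhere(a<110); rc=k.mean(0)+[r-8,c-8]; P.append(at(w,rc,.046)); print(rc,len(k),P[-1])
d=P[1]-P[0]; print("sep",np.linalg.norm(d),"yaw",np.arctan2(d[1],d[0]))
T=bot.grab_frame("top"); g=cv2.cvtColor(T["frame"],cv2.COLOR_RGB2GRAY)
for r,c in ((140,246),(174,247)):
    a=g[r-3:r+4,c-3:c+4].astype(float); wt=np.clip(np.median(a)-20-a,0,None); ii=np.indices(a.shape); rc=[(wt*ii[i]).sum()/wt.sum()+v-3 for i,v in enumerate((r,c))]; P.append(at(T,rc,.046)); print(rc,P[-1])
m=np.mean(P,0); y1=(P[0]+P[1])/2-(P[2]+P[3])/2; print("centre",m,"yaw",np.arctan2(-y1[0],y1[1]),np.linalg.norm(y1)); print(bot.get_state()["ee_pos"])
E
```

```text
[ 53.75308642 266.51851852] 81 [ 0.55396525 -0.01297882  0.046     ]
[ 53.07317073 384.40243902] 82 [ 0.63755882 -0.00717037  0.046     ]
sep 0.08379512531687362 yaw 0.06937289904442416
[np.float64(139.89425981873111), np.float64(245.797583081571)] [ 0.65098412 -0.21775356  0.046     ]
[np.float64(174.1012658227848), np.float64(246.59810126582278)] [ 0.56765234 -0.22322058  0.046     ]
centre [ 0.60254014 -0.11528083  0.046     ] yaw 0.06433784436046677 0.21084871724686927
[ 0.59862475 -0.12032103  0.16349859]
```

```bash
python3 -m handwheel '[{"dr":[0,0,0],"translation":[2.7,5,0],"fingers":1},{"dr":[0,0,0],"translation":[0,0,15],"fingers":1},{"dr":[0,0,0],"translation":[0,0,20],"fingers":1},{"dr":[0,0,0],"translation":[0,0,20],"fingers":1},{"dr":[0,0,0],"translation":[0,0,10],"fingers":1},{"dr":[0,0,0],"translation":[0,0,5],"fingers":1},{"dr":[0,0,0],"translation":[0,0,2],"fingers":1},{"dr":[0,0,0],"translation":[0,0,0],"fingers":1}]'
python3 -m handwheel '[{"dr":[0,0,0],"translation":[0,0,2],"fingers":1},{"dr":[0,0,0],"translation":[0,0,1],"fingers":1},{"dr":[0,0,0],"translation":[0,0,1],"fingers":1},{"dr":[0,0,0],"translation":[0,0,0],"fingers":1}]'
```

```text
clock: 7.2
ee_pos: [0.6047, -0.1161, 0.0921]
orientation: [0.0, 0.684, 0.73, 0.0]
ft_force: [-0.4, 0.6, -1.7]
finger_gap: 0.127
clock: 7.6
ee_pos: [0.6043, -0.1162, 0.0879]
orientation: [0.0, 0.684, 0.73, 0.0]
ft_force: [0.2, 0.3, -1.7]
finger_gap: 0.127
```

```bash
python3 -m handwheel '[{"dr":[0,0,0],"translation":[0,-1,1],"fingers":1},{"dr":[0,0,0],"translation":[0,0,1],"fingers":1},{"dr":[0,0,0],"translation":[0,0,0],"fingers":1}]'
python3 -m handwheel '[{"dr":[0,0,0],"translation":[0,0,0.7],"fingers":1},{"dr":[0,0,0],"translation":[0,0,0],"fingers":1}]'
python3 -m handwheel '[{"dr":[0,0,0],"translation":[0,0,0.5],"fingers":1},{"dr":[0,0,0],"translation":[0,0,0],"fingers":1}]'
```

```text
clock: 7.9
ee_pos: [0.6031, -0.1162, 0.0856]
orientation: [-0.0, 0.684, 0.73, -0.0]
ft_force: [-1.0, -0.4, -2.2]
finger_gap: 0.129
clock: 8.1
ee_pos: [0.6033, -0.1162, 0.085]
orientation: [0.0, 0.684, 0.73, 0.0]
ft_force: [0.1, -0.1, -1.9]
finger_gap: 0.125
clock: 8.3
ee_pos: [0.6032, -0.1162, 0.0845]
orientation: [-0.0, 0.684, 0.73, -0.0]
ft_force: [0.2, 0.3, -3.3]
finger_gap: 0.129
```

```bash
python3 -m handwheel '[{"dr":[0,0,0],"translation":[0,0,0.6],"fingers":1},{"dr":[0,0,0],"translation":[0,0,0],"fingers":1}]'
python3 -m handwheel '[{"dr":[0,0,0],"translation":[0,0,0.6],"fingers":1},{"dr":[0,0,0],"translation":[0,0,0],"fingers":1}]'
```

```text
clock: 8.5
ee_pos: [0.6033, -0.1162, 0.0844]
orientation: [0.0, 0.684, 0.73, -0.0]
ft_force: [-1.6, -0.8, 2.7]
finger_gap: 0.129
clock: 8.7
ee_pos: [0.6033, -0.1162, 0.0844]
orientation: [0.0, 0.684, 0.73, -0.0]
ft_force: [-3.5, -0.7, 7.7]
finger_gap: 0.121
```

Contact, about 8 N. I'll ease off, let go, and rise.

```bash
python3 -m handwheel '[{"dr":[0,0,0],"translation":[0,0,-0.6],"fingers":1},{"dr":[0,0,0],"translation":[0,0,0],"fingers":-0.2},{"dr":[0,0,0],"translation":[0,0,0],"fingers":-0.2},{"dr":[0,0,0],"translation":[0,0,0],"fingers":-0.2},{"dr":[0,0,0],"translation":[0,0,0],"fingers":-0.2},{"dr":[0,0,0],"translation":[0,0,0],"fingers":-0.2}]'
python3 -m handwheel '[{"dr":[0,0,0],"translation":[0,0,-10],"fingers":-0.2},{"dr":[0,0,0],"translation":[0,0,-20],"fingers":-0.2},{"dr":[0,0,0],"translation":[0,0,-25],"fingers":-0.2},{"dr":[0,0,0],"translation":[0,0,-15],"fingers":1},{"dr":[0,0,0],"translation":[0,0,0],"fingers":1},{"dr":[0,0,0],"translation":[0,0,0],"fingers":1},{"dr":[0,0,0],"translation":[0,0,0],"fingers":1},{"dr":[0,0,0],"translation":[0,0,0],"fingers":1}]'
python3 - <<'E'
from g import *
w=bot.grab_frame("wrist"); s=bot.get_state()
save(w,"rel.png"); print(s["ee_pos"],s["ft_force"],s["finger_gap"])
for l in ends(w,.058): print([e for e in l if np.hypot(*(e[2]-s["ee_pos"])[:2])<.13])
E
```

```text
clock: 9.3
ee_pos: [0.6033, -0.1161, 0.0839]
orientation: [0.0, 0.684, 0.73, 0.0]
ft_force: [0.2, -0.1, -1.1]
finger_gap: 0.594
clock: 10.1
ee_pos: [0.6025, -0.1162, 0.1528]
orientation: [-0.001, 0.684, 0.73, -0.001]
ft_force: [0.8, -0.0, 0.2]
finger_gap: -0.002
[ 0.60268044 -0.11613735  0.15297708] [ 0.29800941  0.25966749 -0.40067351] -0.004141343826455362
[(array([ 98. , 319.5]), np.int32(1034), array([ 0.5978, -0.0373,  0.058 ]))]
[]
```

View pics/rel.png

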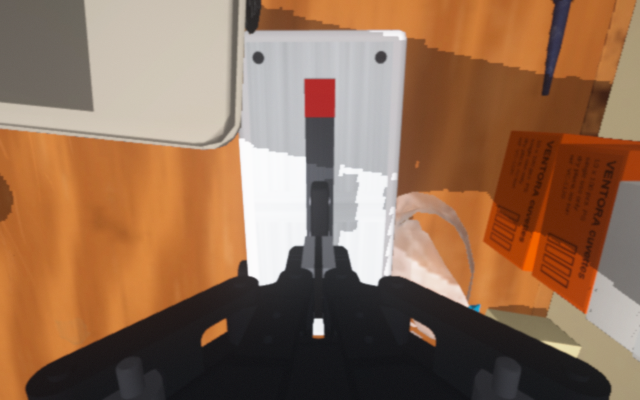

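The bar lies central on the plate, let go: red at (319,98) px gives the middle at (0.603,-0.115). Now the red end.

```bash
python3 -m handwheel '[{"dr":[0,0,0],"translation":[20,0,0],"fingers":1},{"dr":[0,0,0],"translation":[25,0,0],"fingers":1},{"dr":[0,0,0],"translation":[24,0,0],"fingers":1},{"dr":[0,0,0],"translation":[10,0,0],"fingers":1},{"dr":[0,0,0],"translation":[0,0,20],"fingers":1},{"dr":[0,0,0],"translation":[0,0,25],"fingers":1},{"dr":[0,0,0],"translation":[0,0,15],"fingers":1},{"dr":[0,0,0],"translation":[0,0,5],"fingers":1},{"dr":[0,0,0],"translation":[0,0,0],"fingers":1}]'
python3 -m handwheel '[{"dr":[0,0,0],"translation":[0,0,3],"fingers":1},{"dr":[0,0,0],"translation":[0,0,2],"fingers":1},{"dr":[0,0,0],"translation":[0,0,2],"fingers":1},{"dr":[0,0,0],"translation":[0,0,1],"fingers":1},{"dr":[0,0,0],"translation":[0,0,0],"fingers":1}]'
```

```text
clock: 11.05
ee_pos: [0.5978, -0.0377, 0.0883]
orientation: [-0.0, 0.684, 0.73, -0.001]
ft_force: [0.6, -0.1, -0.1]
finger_gap: 0.002
clock: 11.55
ee_pos: [0.5981, -0.0374, 0.0811]
orientation: [0.0, 0.684, 0.73, -0.0]
ft_force: [-0.3, -1.0, -0.1]
finger_gap: 0.003
```

```bash
python3 -m handwheel '[{"dr":[0,0,0],"translation":[0,0,1.5],"fingers":1},{"dr":[0,0,0],"translation":[0,0,1],"fingers":1},{"dr":[0,0,0],"translation":[0,0,0],"fingers":1}]'
python3 -m handwheel '[{"dr":[0,0,0],"translation":[0,0,1],"fingers":1},{"dr":[0,0,0],"translation":[0,0,0],"fingers":1}]'
python3 -m handwheel '[{"dr":[0,0,0],"translation":[0,0,0.7],"fingers":1},{"dr":[0,0,0],"translation":[0,0,0],"fingers":1}]'
```

```text
clock: 11.85
ee_pos: [0.5982, -0.0372, 0.0784]
orientation: [0.0, 0.684, 0.73, 0.0]
ft_force: [-0.5, 0.1, 1.5]
finger_gap: 0.001
clock: 12.05
ee_pos: [0.5983, -0.0371, 0.0776]
orientation: [0.0, 0.684, 0.73, 0.0]
ft_force: [0.7, 0.9, 1.1]
finger_gap: -0.002
clock: 12.25
ee_pos: [0.5983, -0.0371, 0.0775]
orientation: [0.0, 0.684, 0.73, 0.0]
ft_force: [-1.9, 0.8, 6.3]
finger_gap: -0.001
```

The end now resists at 6 N after dropping about 3 mm. I'll hold and look.

```bash
python3 -m handwheel '[{"dr":[0,0,0],"translation":[0,0,0.3],"fingers":1},{"dr":[0,0,0],"translation":[0,0,0],"fingers":1},{"dr":[0,0,0],"translation":[0,0,0],"fingers":1}]'
python3 - <<'E'
from g import *
w=bot.grab_frame("scene"); t=bot.grab_frame("top")
a=cv2.resize(w["frame"][120:220,230:380],(450,300)); b=cv2.resize(t["frame"][120:200,140:260],(350,300),interpolation=cv2.INTER_CUBIC)
cv2.imwrite("pics/red.png",np.hstack([a,b])[:,:,::-1]); print(ends(t,.06)[1])
E
```

```text
clock: 12.55
ee_pos: [0.5983, -0.0371, 0.0775]
orientation: [0.0, 0.684, 0.73, 0.0]
ft_force: [-2.7, -0.0, 8.1]
finger_gap: -0.002
[(array([156.3, 232.9]), np.int32(80), array([ 0.6069, -0.1923,  0.06  ])), (array([190.9, 364.3]), np.int32(482), array([ 0.5298, -0.5011,  0.06  ])), (array([299. , 352.5]), np.int32(78), array([ 0.285 , -0.4759,  0.06  ]))]
```

View pics/red.png

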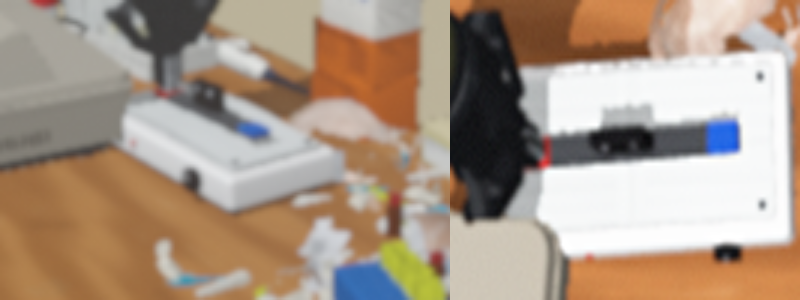

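The blue end stands raised at (255,130) and the fingers sit on the red mark at (165,92). Now the blue end.

```bash
python3 -m handwheel '[{"dr":[0,0,0],"translation":[0,0,-5],"fingers":1},{"dr":[0,0,0],"translation":[0,0,-20],"fingers":1},{"dr":[0,0,0],"translation":[0,0,-30],"fingers":1},{"dr":[0,0,0],"translation":[0,0,-10],"fingers":1},{"dr":[0,0,0],"translation":[-25,0,0],"fingers":1},{"dr":[0,0,0],"translation":[-40,0,0],"fingers":1},{"dr":[0,0,0],"translation":[-40,0,0],"fingers":1},{"dr":[0,0,0],"translation":[-36,0,0],"fingers":1},{"dr":[0,0,0],"translation":[-15,0,0],"fingers":1},{"dr":[0,0,0],"translation":[0,0,0],"fingers":1}]'
python3 -m handwheel '[{"dr":[0,0,0],"translation":[0,0,15],"fingers":1},{"dr":[0,0,0],"translation":[0,0,20],"fingers":1},{"dr":[0,0,0],"translation":[0,0,12],"fingers":1},{"dr":[0,0,0],"translation":[0,0,5],"fingers":1},{"dr":[0,0,0],"translation":[0,0,0],"fingers":1}]'
```

```text
clock: 13.65
ee_pos: [0.6075, -0.1964, 0.1407]
orientation: [0.0, 0.686, 0.728, -0.001]
ft_force: [-0.0, 0.9, -0.4]
finger_gap: -0.0
clock: 14.15
ee_pos: [0.6079, -0.1915, 0.0885]
orientation: [-0.001, 0.683, 0.73, -0.0]
ft_force: [-0.3, -0.6, 0.1]
finger_gap: 0.001
```

```bash
python3 -m handwheel '[{"dr":[0,0,0],"translation":[-1,0,2.5],"fingers":1},{"dr":[0,0,0],"translation":[0,0,2],"fingers":1},{"dr":[0,0,0],"translation":[0,0,2],"fingers":1},{"dr":[0,0,0],"translation":[0,0,1.5],"fingers":1},{"dr":[0,0,0],"translation":[0,0,0],"fingers":1}]'
python3 -m handwheel '[{"dr":[0,0,0],"translation":[0,0,1],"fingers":1},{"dr":[0,0,0],"translation":[0,0,1],"fingers":1},{"dr":[0,0,0],"translation":[0,0,0],"fingers":1}]'
python3 -m handwheel '[{"dr":[0,0,0],"translation":[0,0,1],"fingers":1},{"dr":[0,0,0],"translation":[0,0,0.5],"fingers":1},{"dr":[0,0,0],"translation":[0,0,0],"fingers":1}]'
```

```text
clock: 14.65
ee_pos: [0.6083, -0.1941, 0.0814]
orientation: [-0.0, 0.684, 0.73, -0.0]
ft_force: [-0.9, 0.5, -0.3]
finger_gap: -0.005
clock: 14.95
ee_pos: [0.6084, -0.1941, 0.0795]
orientation: [0.0, 0.684, 0.73, -0.0]
ft_force: [0.5, -0.4, 1.2]
finger_gap: 0.001
clock: 15.25
ee_pos: [0.6084, -0.1941, 0.078]
orientation: [0.0, 0.684, 0.73, -0.0]
ft_force: [1.4, -1.3, 0.9]
finger_gap: 0.0
```

```bash
python3 -m handwheel '[{"dr":[0,0,0],"translation":[0,0,0.8],"fingers":1},{"dr":[0,0,0],"translation":[0,0,0],"fingers":1}]'
python3 -m handwheel '[{"dr":[0,0,0],"translation":[0,0,0.5],"fingers":1},{"dr":[0,0,0],"translation":[0,0,0],"fingers":1},{"dr":[0,0,0],"translation":[0,0,0],"fingers":1}]'
```

```text
clock: 15.45
ee_pos: [0.6085, -0.1941, 0.0775]
orientation: [0.0, 0.684, 0.73, -0.0]
ft_force: [-0.7, 0.2, 2.2]
finger_gap: 0.004
clock: 15.75
ee_pos: [0.6085, -0.1942, 0.0774]
orientation: [0.0, 0.684, 0.73, -0.0]
ft_force: [-1.2, -0.4, 6.2]
finger_gap: 0.003
```

```bash
python3 -m handwheel '[{"dr":[0,0,0],"translation":[0,0,0.3],"fingers":1},{"dr":[0,0,0],"translation":[0,0,0],"fingers":1}]'
python3 - <<'E'
from g import *
w=bot.grab_frame("scene");save(w,"s_blue.png");v=bot.grab_frame("wrist")
s=bot.get_state();a=cv2.resize(w["frame"][120:220,230:380],(450,300)); b=cv2.resize(v["frame"],(350,300))
cv2.imwrite("pics/blue.png",np.hstack([a,b])[:,:,::-1])
E
python3 -m handwheel '[{"dr":[0,0,0],"translation":[0,0,-3],"fingers":1},{"dr":[0,0,0],"translation":[0,0,-10],"fingers":1},{"dr":[0,0,0],"translation":[0,0,-30],"fingers":1},{"dr":[0,0,0],"translation":[0,0,-40],"fingers":1},{"dr":[0,0,0],"translation":[0,0,-40],"fingers":1},{"dr":[0,0,0],"translation":[-30,0,0],"fingers":1},{"dr":[0,0,0],"translation":[-40,0,0],"fingers":1},{"dr":[0,0,0],"translation":[-40,0,0],"fingers":1},{"dr":[0,0,0],"translation":[-30,0,0],"fingers":1},{"dr":[0,0,0],"translation":[0,0,0],"fingers":1}]'
python3 - <<'E'
from g import *
t=bot.grab_frame("top"); s=bot.get_state()
E_=[[e for e in l if np.hypot(*(e[2]-[.6025,-.1153,.058])[:2])<.11] for l in ends(t,.058)]; print(E_)
r,b=E_[0][0][2],E_[1][0][2];print("mid",(r+b)/2,"yaw",np.arctan2(-(r-b)[0],(r-b)[1]),np.linalg.norm(r-b))
sc=bot.grab_frame("scene")
c=cv2.resize(t["frame"][120:200,140:260],(350,300)); d=cv2.resize(sc["frame"][120:220,230:380],(450,300))
im=np.vstack([cv2.imread("pics/blue.png")[:,:,::-1],np.hstack([d,c])]);cv2.imwrite("pics/fin.png",im[:,:,::-1])
E
```

```text
clock: 15.95
ee_pos: [0.6085, -0.1941, 0.0774]
orientation: [0.0, 0.684, 0.73, -0.0]
ft_force: [-0.8, -1.2, 8.3]
finger_gap: -0.001
clock: 17.05
ee_pos: [0.6157, -0.3409, 0.1991]
orientation: [0.001, 0.687, 0.727, -0.002]
ft_force: [-0.6, 0.4, -0.8]
finger_gap: 0.002
[[], []]Traceback (most recent call last):
  File "<stdin>", line 4, in <module>
IndexError: list index out of range
```

```bash
python3 - <<'E'
from g import *
t=bot.grab_frame("wrist"); sc=bot.grab_frame("scene"); print(bot.get_state()["ft_force"])
for l in ends(t,.058): print([e for e in l if np.hypot(*(e[2]-[.6025,-.1153,.058])[:2])<.13])
c=cv2.resize(t["frame"],(350,300)); d=cv2.resize(sc["frame"][120:220,230:380],(450,300))
im=np.vstack([cv2.imread("pics/blue.png")[:,:,::-1],np.hstack([d,c])]);cv2.imwrite("pics/fin.png",im[:,:,::-1])
E
```

```text
[0.06943673 0.29178262 0.19567612]
[]
[(array([ 14.4, 319.3]), np.int32(730), array([ 0.6083, -0.1949,  0.058 ]))]
```

View pics/fin.png

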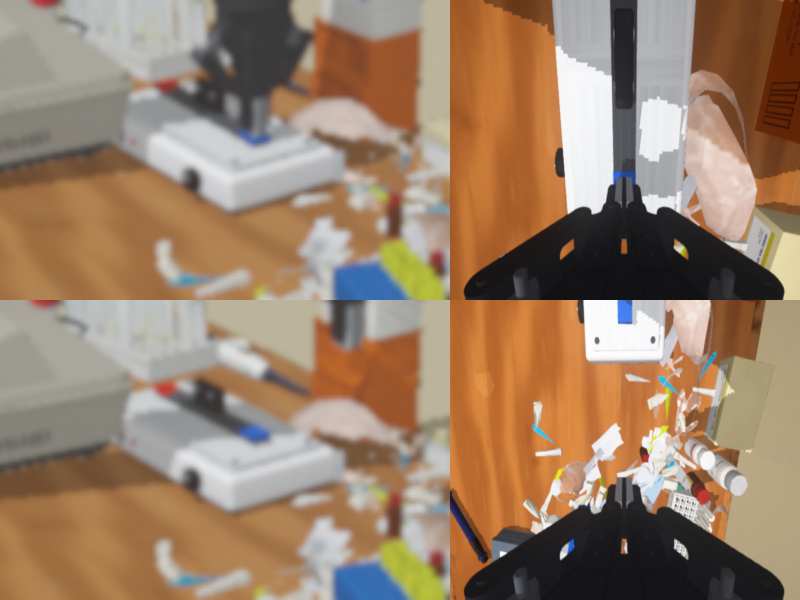

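Top left shows the fingers on the blue mark at (255,135) with the red end raised. The lower pictures show the bar lying on the plate, free, with the blue end at (0.608,-0.195) and the robot clear. I'm handing in.

```bash
python3 -c "
from bench import bot
print(bot.sign_off(), bot.get_state()['clock'])"
```

```text
the job is handed in; nothing more can be done
the job is handed in; nothing more can be done
```

I placed the dark straightedge lengthwise on the middle of the warmer's plate, let it go, pressed the red end and then the blue end, and left it lying there. The job is handed in, but it reports no verdict, so the result below rests on my own checks.

- **Set-down:** I lowered it in small steps to about 8 N, well under the 60 N limit, eased off and opened the fingers. Its middle was then about 1 mm from the plate's middle as measured from the plate's screws.
- **Pressing:** Each end gave way by about 2–3 mm and then held firm at about 8 N. The pictures taken while pressing show the opposite end standing up. I did not measure the tilt angle directly.
- **Final state:** The last images show the bar on the plate, with its middle about 2 mm from the plate's middle. The robot was clear, with about 0 N at the wrist, and roughly 17 s had passed on the clock.
- **Checks that fell short:** The final top-camera measurement of both ends found neither mark, probably because the arm was in the way. I used the wrist camera instead, which saw only the blue end, so the final position rests on that one point and the final angle was judged from the pictures. The scene view agreed.

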